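# Gauge the press block in the potato-cake mould

### The job

Lift the bridge-shaped height gauge up and off the two pegs of its rack and stand it on the white cutting board astride the wooden mould, legs beside the mould's long sides and the plunger over the middle of the press block. Then push the plunger's red knob gently down until its foot just rests on the block, and leave the gauge standing there flat on its feet with the foot on the block, showing the height. Do not drop the gauge or press hard, and leave the mould and the potatoes where they are.

Things in the scene. Friction and masses are not known exactly. Their poses are not given: they have to be found in the camera images.
- gauge: Bridge gauge, 0.5 kg, hangs upright on the rack's pegs. Origin midway between its legs, level with the feet's undersides; z up, y along the bridge. Legs at y = -85 mm (dark, heavy) and +85, inner faces at -78 and +78, on feet 100 (x) x 18 x 8 mm. Bridge 26 (x) x 184 mm, from z = 100 to 122; 200 mm tall with the plunger up. Centre of mass near y = -33, almost below the blue handle.
- gauge_grip (a point): Point in the gauge's blue upright handle, where to hold the gauge: gauge frame (0, -38, 166) mm, axes as the gauge. The handle is 24 mm wide in x, 28 mm in y and stands from z = 122 to z = 181 mm in the gauge frame; only the plunger's knob stands near it, its axis 38 mm away in +y.
- gauge_knob (a point): Centre of the top face of the plunger's red knob (26 mm across, 14 mm high), on the gauge's z axis; 200 mm above the gauge's origin when joint plunger is 0, lower by the joint's value.
- gauge_foot (a point): Centre of the underside of the plunger's red foot disc (28 mm across), on the gauge's z axis; 94 mm above the gauge's origin when joint plunger is 0, lower by the joint's value. The foot is sprung: it gives up to 8 mm upwards into the plunger, 2.5 N per mm.
- plunger (a joint): How far the plunger has been pushed down, in m, 0 to 0.060. It slides with about 4 N of drag and stays where it is left; it starts between 0 and 0.012. With the gauge on the board and the foot just resting on the block, the block's height over the board is 94 mm minus this value.
- rack_pegs (a point): Midway between the tops of the two pegs of the fixed rack, 140 mm above the table, under the hanging gauge's bridge. Rack axes: pegs point to -x, at y = -52 and +45 mm, 8 mm wide. Their red tips turn up 14 mm, 20 mm in front of this point: the bridge must rise over 14 mm, then leave to -x. Two uprights, 162 mm tall, stand 80 mm behind (+x).
- board: White cutting board lying fixed on the table, 320 (x) x 400 (y) x 12 mm; origin at the centre of its underside, so its top is at z = 12 mm.
- mould: Pale wooden open mould on the board, 160 (x) x 100 (y) x 50 mm, 1.4 kg; origin at the centre of its underside, x along its long sides. A dark press block, 138 x 78 mm, flat on top, stands in its middle, held by its own mechanism; its top lies 40 to 70 mm above the mould's underside, different every time and not told.
- potato_a: Halved peeled potato lying flat on the board near a corner, 60 mm across, 32 mm high; origin under its centre. To be left alone.
- potato_b: Another halved peeled potato, the same, near another corner of the board. To be left alone.
Things that resemble listed ones, but are neither listed nor needed, are in the scene too. What is shaped like the gauge but purple or yellow is not meant.

How it is judged:
By the outcome, as a careful person would: the job done as asked, in the order asked, and still so for the second after the job is handed in, with the robot touching nothing.
It also fails if it takes over 61 s, if anything falls off the work surface, if the arm or the gripper's body presses on something with over 40 N, if the wrist force passes 120 N, or if a joint passes its speed limit or range.

### The arm

A 7-joint arm with a two-finger parallel gripper is mounted at the origin on the work surface. World frame = base frame: x ahead of the robot, y to its left, z up, the work surface at z = 0. Lengths are in m, angles in rad, forces in N, time in s.
With the tool pointing down it reaches from about 0.35 to 0.9 m from the base axis. Payload 19.9 kg.
Tool frame: the origin (TCP) lies between the finger pads; the fingertips stand 19 mm ahead of it and the grasp point (between the pads) is the TCP; z points along the fingers, y is the line along which they close (so a half turn about z gives the same grasp; the last joint's range is limited). The gripper opens to 94 mm and grips with 3 to 60 N. Pads are 16 mm wide; open, the fingers measure 119 mm over their backs; the gripper's body (75 mm by 177 mm) begins 78 mm behind the grasp point.
Start: joints at [1.077, 0.417, -0.01, 1.614, 0.005, 1.111, -0.053], TCP at [0.273, -0.562, 0.224] pointing down, gripper open.
Joint ranges: [-2.81, 2.81], [-0.39, 2.02], [-1.27, 1.25], [0.06, 2.57], [-1.19, 4.33], [0.19, 2], [-2.82, 2.82]. Speed limits (rad/s): [1.89, 1.89, 2.39, 2.39, 3.01, 3.01, 3.01].

### API

Orientations are given as a 3x3 rotation matrix whose columns are the frame's x, y, z axes.
In Python, from rig import robot gives the robot as it stands. Calls block until the motion is done:
- robot.move_ptp(position, orientation): joint-space move of the TCP to a pose.
- robot.move_linear(position, velocity=0.15, frame=None, threshold=None): straight line of the TCP; frame=None keeps the orientation; velocity is the mean speed in m/s. With threshold (N) it stops when the force on the tool has changed by that much, and returns True; else False.
- robot.goto_joints(angles): joint-space move.
- robot.gripper_to(opening): finger opening in m; the grip force is fixed at half the most; returns when the fingers have stopped.
- robot.pause(seconds).
- robot.ik(position, orientation): joint angles nearest the present ones, or None.
- robot.get_state(): the state.
- robot.grab_frame(name): name is "side" or "top"; returns the picture (420x560x3 uint8, red, green, blue); there is no depth.
- robot.camera_info(name): a dict with "fx", "fy", "cx", "cy" (pixels), "rvec" (rotation vector, rad) and "tvec" (3), from world to camera coordinates, as OpenCV has them. Camera axes: x right, y down, z forward; pixel columns grow to the right and rows downward; lengths in m; the calibration is good to about 2 mm. A picture is of the moment at which its call begins. camera_info takes no time and is no camera call.
A pose or a line that the arm cannot do raises robot.PlanningError and nothing moves.
- robot.sign_off(): hands the job in; it is judged then, once.
The state is a dict: "time": time; "qpos": joint angles; "joint_vel": joint speeds; "effort": joint torques, N m; "ee_pos": TCP position; "tool_rot": TCP orientation; "force": force on the tool from outside, world axes, zero at the start; "moment": the same for the moment, N m; "opening": finger opening in m; "grasp_force": force on a finger pad.
Only numpy, scipy, OpenCV 4.12 (cv2) and the standard library are available. Lean on these libraries where they do the work, as an engineer would, in place of code of your own. Each camera call takes 0.05 s, during which the arm holds its last target. There are 200 camera calls.

## Working session

There is one attempt and no reset: what is moved stays moved. The work goes in short steps, each a Python script; the robot and the scene stay as the last script left them, time stands still between calls to the robot, and variables do not carry over. Pictures are saved under pics/ and viewed, at most 10 in all, crops included, and the job is handed in when it is done.

```bash
ls; mkdir -p pics; python3 - <<'E'
from rig import robot
import cv2
for n in("side","top"):
    im=robot.grab_frame(n); cv2.imwrite(f"pics/{n}0.png",im[:,:,::-1]); print(n,robot.camera_info(n))
s=robot.get_state();print(s)
E
```

```text
pics
side {'fx': 400.82889794107535, 'fy': 400.82889794107535, 'cx': 279.9661452874197, 'cy': 212.6125483470862, 'rvec': array([ 0.8442187 , -2.41624272,  1.23566399]), 'tvec': array([0.3380623 , 0.3047501 , 1.02026449])}
top {'fx': 429.76547710693933, 'fy': 429.76547710693933, 'cx': 277.6065391436812, 'cy': 207.63743384594204, 'rvec': array([ 2.13791412, -2.17646138,  0.125645  ]), 'tvec': array([-0.04034409,  0.50272193,  1.21089548])}
{'time': 0.1, 'qpos': array([ 1.07748608,  0.41787572, -0.01027985,  1.614064  ,  0.00468484,
        1.11072398, -0.05297086]), 'joint_vel': array([ 8.71489082e-04, -2.11793276e-03,  1.09884971e-03, -1.25476144e-03,
       -1.50352563e-03,  2.55378157e-03,  2.44076896e-05]), 'effort': array([ 2.00878552e-03, -8.52586055e+01,  6.40344266e-01, -4.26697612e+01,
       -4.88816074e-02,  1.64388871e-02,  3.51415008e-05]), 'ee_pos': array([ 0.27272411, -0.56202406,  0.22393302]), 'tool_rot': array([[ 8.99654275e-01,  4.36602688e-01, -5.27265247e-04],
       [ 4.36602999e-01, -8.99653823e-01,  9.05006080e-04],
       [-7.92281080e-05, -1.04439818e-03, -9.99999451e-01]]), 'force': array([ 0.53705666, -0.49737999, -0.57997253]), 'moment': array([-0.03064868, -0.00722716,  0.02671392]), 'grasp_force': 0.0, 'opening': 0.09398437565305122}
```

View pics/side0.png

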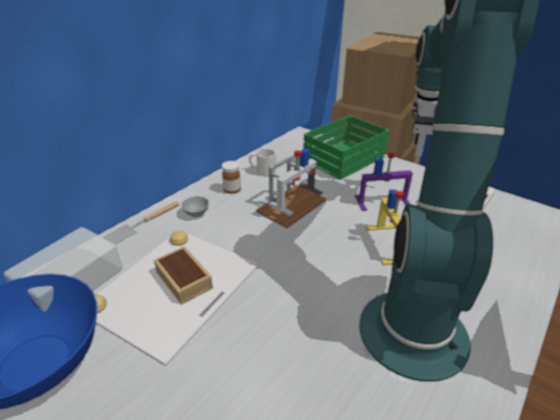

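View pics/top0.png

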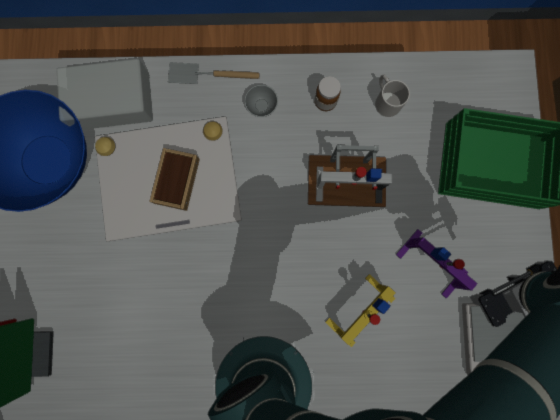

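The side view shows the grey gauge on its brown rack at (295,180). In the top view it is at (350,178), with its blue handle near (374,174) and red knob near (361,173). The lookalikes are purple (top 435,262; side 385,188) and yellow (top 362,315; side 388,215). I choose the grey one on the rack. The mould is at top (175,179) and side (183,273). Next is one close crop.

```bash
cat > h.py <<'E'
import numpy as np, cv2
from rig import robot
def cam(n):
    c=robot.camera_info(n); K=np.array([[c['fx'],0,c['cx']],[0,c['fy'],c['cy']],[0,0,1.]])
    R,_=cv2.Rodrigues(np.array(c['rvec'])); return K,R,np.array(c['tvec'])
def ray(n,p):
    K,R,t=cam(n); d=R.T@np.linalg.solve(K,[p[0],p[1],1.]); return -R.T@t,d/np.linalg.norm(d)
def onplane(n,p,z):
    o,d=ray(n,p); return o+d*(z-o[2])/d[2]
def tri(ps,pt):
    (o1,d1),(o2,d2)=ray('side',ps),ray('top',pt)
    A=np.c_[d1,-d2]; s=np.linalg.lstsq(A,o2-o1,rcond=None)[0]
    a,b=o1+s[0]*d1,o2+s[1]*d2; return (a+b)/2,np.linalg.norm(a-b)
def proj(n,P):
    K,R,t=cam(n); q=K@(R@np.asarray(P)+t); return q[:2]/q[2]
def blobs(im,kind,box):
    x0,y0,x1,y1=box; h=cv2.cvtColor(im,cv2.COLOR_RGB2HSV)
    m={'blue':(cv2.inRange(h,(105,120,40),(130,255,255))),
       'red':cv2.inRange(h,(0,150,80),(6,255,255))|cv2.inRange(h,(172,150,80),(180,255,255))}[kind]
    z=np.zeros_like(m); z[y0:y1,x0:x1]=m[y0:y1,x0:x1]
    n,l,s,c=cv2.connectedComponentsWithStats(z)
    return [(s[i,4],c[i].round(1),s[i,:4]) for i in range(1,n) if s[i,4]>5]
E
python3 - <<'E'
from h import *
t=cv2.imread('pics/top0.png');s=cv2.imread('pics/side0.png')
f=lambda a,x,y,w,h:cv2.resize(a[y:y+h,x:x+w],(400,300),interpolation=cv2.INTER_CUBIC)
cv2.imwrite('pics/crop0.png',np.vstack([np.hstack([f(t,300,130,100,75),f(s,250,145,100,75)]),np.hstack([f(t,85,110,160,120),f(s,90,220,180,135)])]))
for n,im,b in(('top',t,(310,140,400,215)),('side',s,(255,140,330,225))):
    for k in('blue','red'): print(n,k,blobs(im[:,:,::-1].copy(),k,b))
E
```

```text
top blue [(np.int32(139), array([374.6, 174.5]), array([367, 168,  15,  14], dtype=int32))]
top red [(np.int32(76), array([361. , 171.4]), array([357, 167,   9,  10], dtype=int32))]
side blue [(np.int32(75), array([260. , 142.5]), array([255, 140,  16,   9], dtype=int32)), (np.int32(124), array([304.3, 156.9]), array([300, 148,  10,  18], dtype=int32))]
side red [(np.int32(24), array([297.5, 153.2]), array([295, 151,   6,   5], dtype=int32))]
```

View pics/crop0.png

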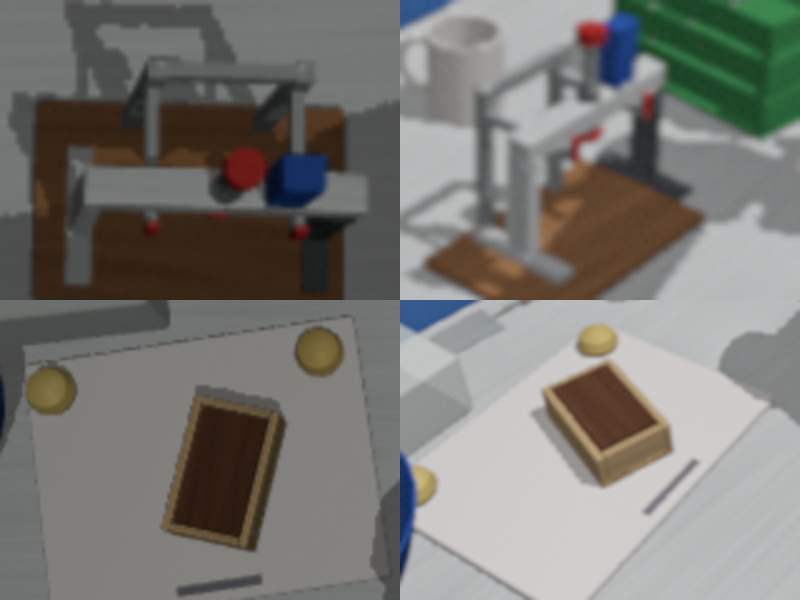

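The crop confirms the grey gauge on the rack: bridge horizontal, blue handle towards the image right (world −y), red peg tips towards −x at top (338,187) and (375,188). The mould is tilted on the board, with rim corners near top (163,268)→(198,275) and (150,321)→(182,329) before crop scaling. Next I'll get the poses.

```bash
python3 - <<'E'
from h import *
np.set_printoptions(precision=4,suppress=True)
t=cv2.imread('pics/top0.png');s=cv2.imread('pics/side0.png')
for n in('top','side'): print(n,'cam at',ray(n,(0,0))[0])
# red/blue
print('handle mid', *tri((304.3,156.9),(374.6,174.5)),'knob',*tri((297.5,153.2),(361,171.4)))
# bridge top (bright, grey) in top view
h=cv2.cvtColor(t,cv2.COLOR_BGR2HSV)
m=cv2.inRange(h,(0,0,125),(180,45,255)); z=np.zeros_like(m); z[165:190,318:396]=m[165:190,318:396]
print('V stats',h[172:186,330,2],h[176:186,385,2])
# bridge front/back edges: subpixel column-wise gradient of V, bottom edge
V=cv2.GaussianBlur(h[:,:,2].astype(float),(0,0),.7)
E=[]
for x in list(range(326,352))+list(range(384,390)):
    g=np.diff(V[178:190,x]); i=np.argmin(g); 
    if 0<i<len(g)-1:
        a,b,c=g[i-1:i+2]; E.append((x,178+i+.5+ .5*(a-c)/(a-2*b+c)))
E=np.array(E);p=np.polyfit(E[:,0],E[:,1],1);r=E[:,1]-np.polyval(p,E[:,0]);k=abs(r)<.8;p=np.polyfit(E[k,0],E[k,1],1)
print('front edge',p,k.sum(),len(k),r.round(1))
a,b=[onplane('top',(x,np.polyval(p,x)),.162) for x in(322,390)];print(a,b,'yaw deg',np.degrees(np.arctan2(-(a-b)[0],(a-b)[1])))
for y in(178,180): print('row V',y,h[y,314:326,2],h[y,384:398,2])
# mould
for n,im,(x0,y0,x1,y1) in(('top',t,(140,135,215,220)),('side',s,(145,240,220,305))):
    c=im[y0:y1,x0:x1]; c=cv2.resize(c,None,fx=4,fy=4,interpolation=cv2.INTER_CUBIC); hh=cv2.cvtColor(c,cv2.COLOR_BGR2HSV)
    for nm,mm in(('dark',cv2.inRange(hh,(0,60,0),(20,255,95))),('all',cv2.inRange(hh,(0,60,0),(30,255,255)))):
        mm=cv2.morphologyEx(mm,cv2.MORPH_OPEN,np.ones((9,9)))
        ct=max(cv2.findContours(mm,0,2)[0],key=cv2.contourArea); hull=cv2.convexHull(ct)
        q=cv2.approxPolyDP(hull,14,True)[:,0]
        print(n,nm,cv2.contourArea(ct),((q-1.5)/4+[x0,y0]).tolist())
# board corners
mb=cv2.inRange(cv2.cvtColor(t,cv2.COLOR_BGR2HSV),(0,0,0),(180,255,255))
E
```

```text
top cam at [ 0.3527 -0.0532  1.2623]
side cam at [-0.1374  0.7188  0.8441]
handle mid [ 0.5619 -0.297   0.1914] 0.0011061876260614967 knob [ 0.5638 -0.2576  0.2211] 0.0026477883360234602
V stats [111 118 119 120 118 119 121 121 118  82  63  55  56  56] [122 122 123 121 122 122 117  83  47  29]
front edge [  0.0406 167.3126] 32 32 [ 0.1  0.1  0.1  0.1  0.  -0.  -0.1 -0.1 -0.  -0.1 -0.3 -0.4 -0.4 -0.3
 -0.1  0.   0.1  0.1  0.1  0.1  0.1  0.1  0.2  0.2  0.2  0.1  0.3  0.2
  0.1 -0.  -0.3 -0.5]
[ 0.5551 -0.1663  0.162 ] [ 0.5446 -0.3423  0.162 ] yaw deg -3.425534970927854
row V 178 [ 59  60  60  67  53  46  57 104 120 122 122 122] [123 123 124 123 124 124 122 110  88  82  81  81  82  81]
row V 180 [ 60  60  60  60  48  46  56 104 116 119 119 119] [122 122 122 122 122 121 120 108  87  81  81  81  81  81]
top dark 23139.0 [[164.625, 151.125], [192.625, 156.125], [180.625, 204.875], [152.875, 199.375]]
top all 33728.5 [[162.875, 147.875], [198.375, 158.125], [186.375, 209.375], [149.625, 201.125]]
side dark 13026.0 [[182.875, 250.375], [203.375, 275.375], [179.625, 286.125], [160.375, 259.875]]
side all 30393.0 [[184.375, 247.375], [209.875, 275.125], [211.375, 287.375], [180.375, 302.875], [157.125, 272.375], [154.625, 259.875]]
```

```bash
python3 - <<'E'
from h import *
np.set_printoptions(precision=4,suppress=True)
l=onplane('top',(320.6,179.5),.162);r=onplane('top',(391.3,179.5),.162);print('ends',l,r,np.linalg.norm(l-r))
T=[[164.625,151.125],[192.625,156.125],[180.625,204.875],[152.875,199.375]];S=[[160.375,259.875],[182.875,250.375],[203.375,275.375],[179.625,286.125]]
P=[tri(s,t) for s,t in zip(S,T)]
for p in P: print(p)
P=np.array([p[0] for p in P]);c=P.mean(0);e=P[0]+P[1]-P[2]-P[3];print('block',c,'yaw',np.degrees(np.arctan2(e[1],e[0])),np.linalg.norm(P[0]-P[1]),np.linalg.norm(P[1]-P[2]),np.linalg.norm(P[2]-P[3]),np.linalg.norm(P[3]-P[0]))
# rim outer at z=.062: top view: left corners from 'all' hull are rim; side view far ones
Q=[onplane('top',p,.062) for p in([162.9,147.9],[149.6,201.1])];print('top rim left',Q,np.linalg.norm(Q[0]-Q[1]))
Q=[onplane('side',p,.062) for p in([184.4,247.4],[209.9,275.1],[154.6,259.9])];print('side rim',Q,np.linalg.norm(Q[0]-Q[1]),np.linalg.norm(Q[0]-Q[2]))
for z in(.055,.06,.065,.07,.075):
  B=np.array([onplane('top',p,z) for p in T]);C=np.array([onplane('side',p,z) for p in S])
  d=lambda B:[np.linalg.norm(B[i]-B[i-1]).round(4) for i in range(4)]
  print(z,B.mean(0),d(B),C.mean(0),d(C))
E
```

```text
ends [ 0.5576 -0.1627  0.162 ] [ 0.5542 -0.3461  0.162 ] 0.18343796620203304
(array([0.6629, 0.2675, 0.0626]), np.float64(0.009749697581869199))
(array([0.6519, 0.1917, 0.0517]), np.float64(0.003499144675863567))
(array([0.5145, 0.2273, 0.0589]), np.float64(0.008325170427162139))
(array([0.5279, 0.3012, 0.0692]), np.float64(0.002660051445440422))
block [0.5893 0.2469 0.0606] yaw -14.277074335178964 0.07733184608918271 0.1421029978657541 0.07581062953414643 0.13924998465762747
top rim left [array([0.6765, 0.2762, 0.062 ]), array([0.5232, 0.3116, 0.062 ])] 0.1572544193225176
side rim [array([0.6467, 0.1862, 0.062 ]), array([0.5027, 0.2193, 0.062 ]), array([0.6711, 0.2755, 0.062 ])] 0.14766482922958077 0.09254021028643723
0.055 [0.5905 0.2488 0.055 ] [np.float64(0.1432), np.float64(0.0824), np.float64(0.1445), np.float64(0.0809)] [0.5939 0.2438 0.055 ] [np.float64(0.1283), np.float64(0.0704), np.float64(0.1295), np.float64(0.0702)]
0.06 [0.5895 0.2475 0.06  ] [np.float64(0.1426), np.float64(0.0821), np.float64(0.1439), np.float64(0.0806)] [0.5892 0.2468 0.06  ] [np.float64(0.1275), np.float64(0.0699), np.float64(0.1286), np.float64(0.0698)]
0.065 [0.5885 0.2463 0.065 ] [np.float64(0.142), np.float64(0.0817), np.float64(0.1433), np.float64(0.0802)] [0.5846 0.2498 0.065 ] [np.float64(0.1267), np.float64(0.0695), np.float64(0.1278), np.float64(0.0693)]
0.07 [0.5876 0.245  0.07  ] [np.float64(0.1414), np.float64(0.0814), np.float64(0.1427), np.float64(0.0799)] [0.58   0.2528 0.07  ] [np.float64(0.1259), np.float64(0.069), np.float64(0.127), np.float64(0.0689)]
0.075 [0.5866 0.2438 0.075 ] [np.float64(0.1409), np.float64(0.081), np.float64(0.1421), np.float64(0.0796)] [0.5753 0.2558 0.075 ] [np.float64(0.1251), np.float64(0.0686), np.float64(0.1262), np.float64(0.0684)]
```

```bash
cat >> h.py <<'E'
def rot(yaw,flip=1):
    y=flip*np.array([np.cos(yaw),np.sin(yaw),0]); z=np.array([0,0,-1.]); return np.c_[np.cross(y,z),y,z]
def g2w(o,yaw,p):
    c,s=np.cos(yaw),np.sin(yaw); return np.array(o)+np.array([[c,-s,0],[s,c,0],[0,0,1]])@np.array(p)
def save(tag):
    for n in('side','top'): cv2.imwrite(f'pics/{n}{tag}.png',robot.grab_frame(n)[:,:,::-1])
E
python3 - <<'E'
from h import *
np.set_printoptions(precision=3,suppress=True)
yaw=np.radians(-3.3);G=g2w((.5628,-.255,.04),yaw,(0,-.038,.166));print(G)
M=np.radians(-13.4);D=g2w((.589,.247,.012),M,(0,-.038,.166))
best=None
for f in(1,-1):
    qs=[robot.ik(G+[0,0,.1],rot(yaw,f)),robot.ik(D+[0,0,.17],rot(M,f)),robot.ik(D,rot(M,f))]; print(f,qs)
E
```

```text
[ 0.561 -0.293  0.206]
1 [array([ 0.685,  0.391, -0.344,  1.483,  0.134,  1.29 ,  0.271]), array([ 0.227,  0.441, -0.883,  1.449,  0.341,  1.411, -0.896]), array([ 0.229,  0.604, -0.881,  1.657,  0.506,  1.125, -1.024])]
-1 [array([ 0.3  ,  0.374,  0.18 ,  1.498, -0.068,  1.276, -2.712]), array([ 0.337,  0.515, -1.084,  1.446,  0.454,  1.451,  2.161]), array([ 0.341,  0.701, -1.086,  1.654,  0.659,  1.199,  2.008])]
```

```bash
python3 - <<'E'
from h import *
np.set_printoptions(precision=3,suppress=True)
yaw=np.radians(-3.3);G=g2w((.5628,-.255,.04),yaw,(0,-.038,.166));R=rot(yaw)
p=robot.get_state()['ee_pos']
robot.move_linear(p+[0,0,.12],velocity=.2)
robot.move_ptp(G+[0,0,.10],R)
hit=robot.move_linear(G,velocity=.08,threshold=8); s=robot.get_state();print(hit,s['ee_pos']-G,s['force'])
save('1')
if not hit:
    robot.gripper_to(.0); s=robot.get_state();print(s['time'],s['opening'],s['grasp_force'],s['force'],s['moment'])
    save('2')
t=cv2.imread('pics/top2.png');a=cv2.imread('pics/side2.png')
f=lambda a,x,y,w,h:cv2.resize(a[y:y+h,x:x+w],(400,300),interpolation=cv2.INTER_CUBIC)
cv2.imwrite('pics/crop2.png',np.hstack([f(t,290,125,120,90),f(a,240,115,120,90)]))
E
```

```text
False [ 0.    -0.     0.001] [-0.271  0.112 -0.225]
4.8917 0.023835748108127375 29.97144252061844 [-0.335 -0.874  0.463] [-0.07   0.019 -0.024]
```

View pics/crop2.png

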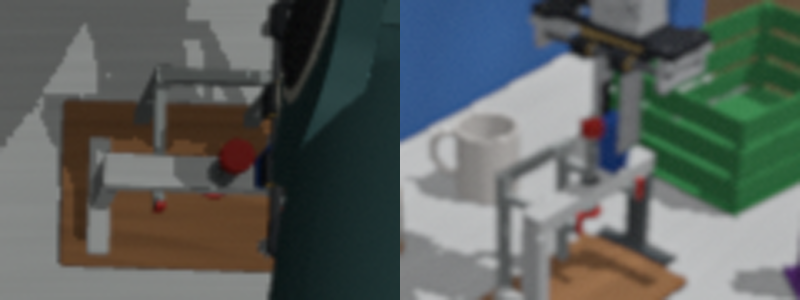

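The handle is held between the fingers in x, opening 23.8 mm, which matches its 24 mm. The gauge still sits on its pegs, with the knob at crop (237,155) and untouched. Now I'll lift, back out and carry.

```bash
python3 - <<'E'
from h import *
np.set_printoptions(precision=3,suppress=True)
def st(k):
    s=robot.get_state();print(k,round(s['time'],2),s['ee_pos'],'F',s['force'],'M',s['moment'],round(s['opening'],4))
yaw=np.radians(-3.3);p=robot.get_state()['ee_pos'];bx=np.array([np.cos(yaw),np.sin(yaw),0])
robot.move_linear(p+[0,0,.035],velocity=.06);st('up')
hit=robot.move_linear(p+[0,0,.035]-.08*bx,velocity=.08,threshold=10);st(f'out {hit}')
if not hit:
    q=robot.get_state()['ee_pos'];robot.move_linear(q+[0,0,.10],velocity=.15);st('high')
    M=np.radians(-13.4);D=g2w((.589,.247,.012),M,(0,-.038,.166))
    robot.move_linear(D+[0,0,.16],velocity=.2,frame=rot(M));robot.pause(.3);st('over')
save('3')
for n in('top','side'):
    im=cv2.imread(f'pics/{n}3.png')[:,:,::-1].copy()
    for k in('red','blue'): print(n,k,blobs(im,k,(90,110,300,300)))
t=cv2.imread('pics/top3.png');a=cv2.imread('pics/side3.png')
f=lambda a,x,y,w,h:cv2.resize(a[y:y+h,x:x+w],(400,300),interpolation=cv2.INTER_CUBIC)
cv2.imwrite('pics/crop3.png',np.hstack([f(t,90,110,200,150),f(a,60,150,200,150)]))
E
```

```text
up 5.72 [ 0.56  -0.293  0.241] F [ 0.637  1.361 -3.748] M [-0.044 -0.062 -0.025] 0.0239
out False 6.88 [ 0.481 -0.288  0.241] F [ 0.705 -0.104 -4.9  ] M [-0.009 -0.094 -0.028] 0.0236
high 7.69 [ 0.481 -0.288  0.34 ] F [ 0.42   0.644 -5.26 ] M [-0.038 -0.122  0.04 ] 0.024
over 10.68 [0.58  0.21  0.338] F [ 0.041 -0.371 -4.57 ] M [-0.058 -0.036 -0.003] 0.0237
top red []
top blue []
side red [(np.int32(63), array([163.9, 176.3]), array([160, 173,   9,   8], dtype=int32)), (np.int32(13), array([171.5, 210.2]), array([167, 208,   8,   4], dtype=int32))]
side blue [(np.int32(7537), array([123.5, 166.2]), array([ 90, 110,  98, 124], dtype=int32)), (np.int32(4598), array([234.1, 134.1]), array([185, 110, 115,  74], dtype=int32)), (np.int32(37), array([ 91.4, 295.1]), array([ 90, 289,   5,  11], dtype=int32))]
```

View pics/crop3.png

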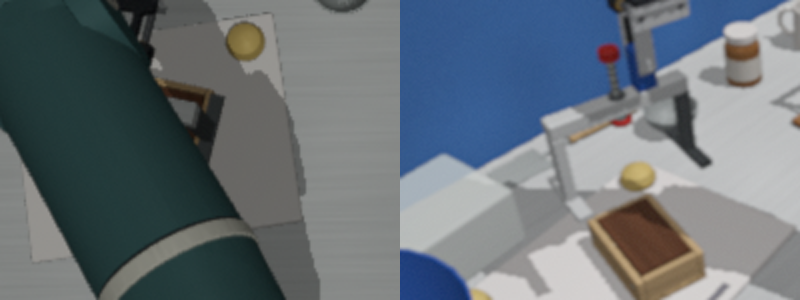

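```bash
python3 - <<'E'
from h import *
np.set_printoptions(precision=3,suppress=True)
M=np.radians(-13.4);T=robot.get_state()['ee_pos'];O=g2w(T,M,(0,.038,-.166));print('origin',O)
for nm,p in(('bridge top +y end -x',(-.013,.092,.122)),('+x',(.013,.092,.122)),('-y end -x',(-.013,-.092,.122)),('feet +y -x corner',(-.05,.085,.0)),('feet -y -x',(-.05,-.085,0)),('knob mid pl=0',(0,0,.193)),('knob mid pl=12',(0,0,.181)),('foot disc pl=0',(0,-0,.096)),('foot 12',(0,0,.084))):
    print(nm,proj('side',g2w(O,M,p)))
im=cv2.imread('pics/side3.png');c=cv2.resize(im[155:275,110:230],(600,600),interpolation=cv2.INTER_CUBIC)
for p in((-.013,.092,.122),(.013,.092,.122),(-.013,-.092,.122),(-.05,.094,0),(-.05,-.076,0),(-.05,-.094,.0),(-.05,.076,.0)):
    u=proj('side',g2w(O,M,p)); cv2.drawMarker(c,tuple(int(v) for v in (u-[110,155]+.5)*5),(0,255,0),0,10,1)
cv2.imwrite('pics/crop4.png',c)
E
```

```text
origin [0.589 0.247 0.172]
bridge top +y end -x [133.696 214.077]
+x [129.47  208.985]
-y end -x [203.422 188.006]
feet +y -x corner [152.79  260.174]
feet -y -x [213.016 233.415]
knob mid pl=0 [162.986 173.076]
knob mid pl=12 [163.84  177.458]
foot disc pl=0 [169.547 206.736]
foot 12 [170.308 210.636]
```

View pics/crop4.png

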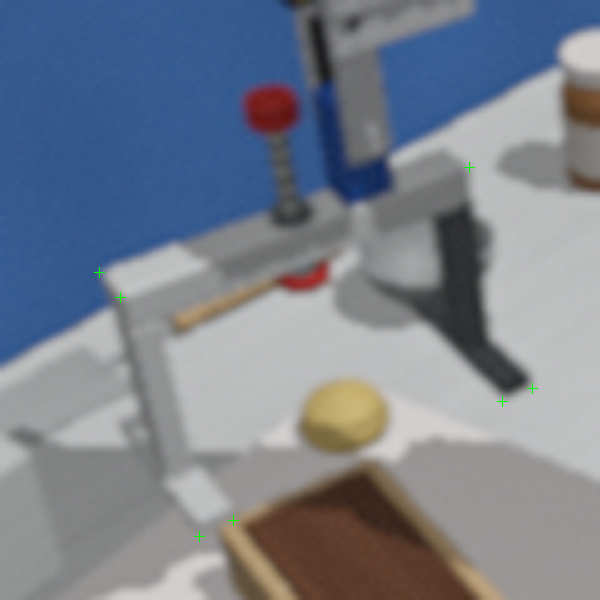

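The carried gauge matches its predicted outline to within about 1–2 px: bridge ends at crop (103,272) and (465,168). It hangs upright over the mould. The knob pixel (163.9,176.3) suggests the plunger is about 9–11 mm down. Now I'll lower it until the feet touch.

```bash
python3 - <<'E'
from h import *
np.set_printoptions(precision=4,suppress=True)
def st(k):
    s=robot.get_state();print(k,round(s['time'],2),s['ee_pos'],'F',s['force'],'M',s['moment'],round(s['opening'],4),flush=True)
M=np.radians(-13.4);D=g2w((.589,.247,.012),M,(0,-.038,.166))
hit=robot.move_linear(D+[0,0,.012],velocity=.10,threshold=8);st(f'near {hit}')
assert not hit
hit=robot.move_linear(D-[0,0,.008],velocity=.012,threshold=4);st(f'touch {hit}')
robot.pause(.3);st('rest')
save('5')
E
```

```text
near False 12.42 [0.5804 0.2102 0.1906] F [-0.1718  0.4746 -4.4092] M [-0.0638 -0.0652 -0.0618] 0.0237
touch True 13.43 [0.5799 0.2101 0.1779] F [-2.7494 -0.5375  7.1639] M [-0.1646  0.3695  0.1818] 0.0235
rest 13.73 [0.5799 0.2101 0.178 ] F [-1.9322 -0.1165  7.842 ] M [-0.155   0.4458  0.0871] 0.0236
```

```bash
python3 - <<'E'
from h import *
np.set_printoptions(precision=4,suppress=True)
robot.gripper_to(.09);s=robot.get_state();p=s['ee_pos'];print(s['force'],s['opening'],p)
robot.move_linear(p+[0,0,.12],velocity=.12)
robot.move_linear(np.array([.40,-.05,.36]),velocity=.3);print(robot.get_state()['time'])
save('6')
t=cv2.imread('pics/top6.png');a=cv2.imread('pics/side6.png')
f=lambda a,x,y,w,h:cv2.resize(a[y:y+h,x:x+w],(400,400),interpolation=cv2.INTER_CUBIC)
cv2.imwrite('pics/crop6.png',np.hstack([f(t,110,115,120,120),f(a,120,190,120,120)]))
for n,im in(('top',t),('side',a)):
    for k in('red','blue'): print(n,k,[b for b in blobs(im[:,:,::-1].copy(),k,(120,120,240,300)) if b[0]<400])
E
```

```text
[-1.0322  0.1361  0.3583] 0.09019635023190499 [0.5795 0.2097 0.177 ]
17.3167
top red [(np.int32(69), array([159.6, 167. ]), array([155, 163,  10,   9], dtype=int32))]
top blue [(np.int32(160), array([176.8, 172.4]), array([169, 166,  16,  14], dtype=int32))]
side red [(np.int32(54), array([174.4, 229.6]), array([170, 226,   9,   8], dtype=int32)), (np.int32(33), array([181.1, 259. ]), array([176, 256,  10,   6], dtype=int32))]
side blue [(np.int32(199), array([188.7, 232.8]), array([182, 223,  13,  21], dtype=int32))]
```

View pics/crop6.png

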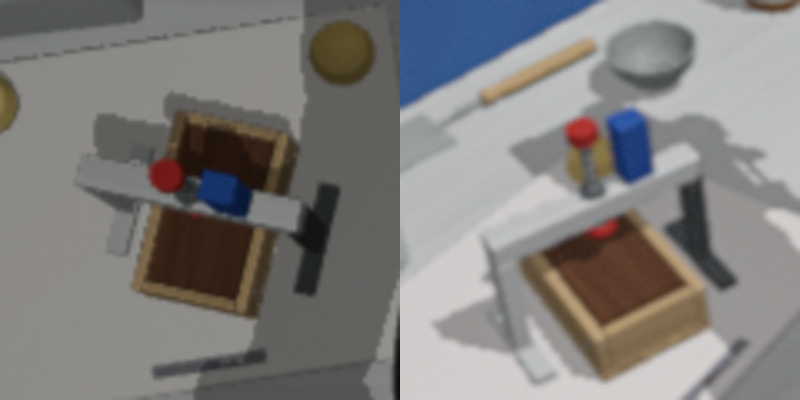

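The gauge stands astride the mould, feet parallel to its long sides, and its knob is at top (159.6,167) and side (174.4,229.6). The mould and potatoes look unmoved. I'll measure the knob position before pressing.

```bash
python3 - <<'E'
from h import *
np.set_printoptions(precision=4,suppress=True)
print('knob',*tri((174.4,229.6),(159.6,167)),'handle',*tri((188.7,232.8),(176.8,172.4)))
M=np.radians(-13.4)
for z in(.189,.195,.20,.205): print(z,'top',onplane('top',(159.6,167),z)[:2],'side',onplane('side',(174.4,229.6),z)[:2])
t=cv2.imread('pics/top6.png')
# bridge top outline ends: rows profile; feet & mould yaw by edges on upsampled masks
h=cv2.cvtColor(t,cv2.COLOR_BGR2HSV)
m=cv2.inRange(h,(0,0,0),(180,90,62)); z=np.zeros_like(m); z[160:210,196:216]=m[160:210,196:216]
ct=max(cv2.findContours(z,0,1)[0],key=cv2.contourArea);print('dark foot',cv2.minAreaRect(ct),cv2.boundingRect(ct))
# expected pixels of the pose commanded
O=np.array([.589,.247,.012])
for nm,p in(('bridge+y',(-.013,.092,.122)),('bridge+y+x',(.013,.092,.122)),('bridge-y',(-.013,-.092,.122)),('bridge-y+x',(.013,-.092,.122)),('dark foot -x',(-.05,-.085,.008)),('dark foot +x',(.05,-.085,.008)),('light foot -x',(-.05,.085,.008)),('light foot +x',(.05,.085,.008)),('knob',(0,0,.181)),('handle top',(0,-.038,.181))):
    q=g2w(O,M,p);print(nm,(proj('top',q)-[110,115]+.5)/.3,'side',(proj('side',q)-[120,190]+.5)/.3+[400,0])
E
```

```text
knob [0.5901 0.2465 0.1947] 0.002658133219641804 handle [0.5817 0.2099 0.1653] 0.0022871298285399725
0.189 top [0.5925 0.2491] side [0.5951 0.2418]
0.195 top [0.5911 0.2474] side [0.5884 0.2462]
0.2 top [0.59  0.246] side [0.5828 0.2498]
0.205 top [0.5889 0.2446] side [0.5772 0.2534]
dark foot ((202.4117889404297, 185.8529510498047), (10.914102554321289, 33.46991729736328), 14.03624439239502) (197, 170, 15, 34)
bridge+y [ 73.642  185.3554] side [491.4151 250.2248]
bridge+y+x [ 81.8458 154.379 ] side [477.8951 232.1063]
bridge-y [296.0436 233.6411] side [700.7436 156.7299]
bridge-y+x [303.7024 202.3842] side [685.2698 141.4458]
dark foot -x [302.8361 295.257 ] side [728.5314 283.1184]
dark foot +x [329.492  185.6496] side [671.7969 221.9255]
light foot -x [115.0548 254.237 ] side [545.7539 375.7697]
light foot +x [143.3184 145.4576] side [495.0029 304.8048]
knob [168.1693 178.2873] side [582.0669 135.9021]
handle top [216.5366 188.7586] side [625.8419 117.6698]
```

The measured pose agrees with the command to about 1 mm. The knob axis is at (0.590, 0.2465), over the middle of the block. Next I'll close the fingers, touch the knob and push down in small steps while watching the force.

```bash
python3 - <<'E'
from h import *
np.set_printoptions(precision=4,suppress=True)
M=np.radians(-13.4);K=np.array([.5898,.2467,0])
robot.gripper_to(0.0)
robot.move_ptp(K+[0,0,.30],rot(M))
robot.move_linear(K+[0,0,.237],velocity=.1);robot.pause(.2)
def F(n=4):
    v=[]
    for _ in range(n): robot.pause(.015); v.append(robot.get_state()['force'][2])
    return np.mean(v)
f0=F(8)
hit=robot.move_linear(K+[0,0,.195],velocity=.02,threshold=2.0);s=robot.get_state();z=s['ee_pos'][2]
print('touch',hit,s['time'],'tip z',z-.019,'plunger~',.212-(z-.019),'f0',f0,F()-f0,s['opening'])
assert hit
# slide down to v=0.030, then fine steps
log=[]; zc=z; hist=[]
while True:
    v=.212-(zc-.019); step=.001 if v<.034 else .0004
    if v>.0555: print('limit');break
    zc-=step; robot.move_linear(K+[0,0,zc],velocity=.02); f=F()-f0
    hist.append(f); log.append((round(v+step,4),round(f,2)))
    s=robot.get_state()
    base=np.median(hist[3:-2]) if len(hist)>8 else 5
    if f>base+1.6 or f>9 or s['time']>45: break
print(log); print(base,s['time'],s['ee_pos'],s['force'])
E
```

```text
touch True 22.2583 tip z 0.2011001290609704 plunger~ 0.010899870939029582 f0 -0.056578638562796935 -0.8713604852247394 0.00046589782151512497
[(np.float64(0.0119), np.float64(0.0)), (np.float64(0.0129), np.float64(0.17)), (np.float64(0.0139), np.float64(0.72)), (np.float64(0.0149), np.float64(0.53)), (np.float64(0.0159), np.float64(0.78)), (np.float64(0.0169), np.float64(-0.1)), (np.float64(0.0179), np.float64(0.37)), (np.float64(0.0189), np.float64(0.31)), (np.float64(0.0199), np.float64(0.35)), (np.float64(0.0209), np.float64(-0.03)), (np.float64(0.0219), np.float64(0.06)), (np.float64(0.0229), np.float64(0.89)), (np.float64(0.0239), np.float64(0.73)), (np.float64(0.0249), np.float64(0.58)), (np.float64(0.0259), np.float64(0.94)), (np.float64(0.0269), np.float64(0.57)), (np.float64(0.0279), np.float64(0.04)), (np.float64(0.0289), np.float64(0.5)), (np.float64(0.0299), np.float64(0.46)), (np.float64(0.0309), np.float64(0.35)), (np.float64(0.0319), np.float64(0.17)), (np.float64(0.0329), np.float64(0.37)), (np.float64(0.0339), np.float64(0.35)), (np.float64(0.0349), np.float64(-0.01)), (np.float64(0.0353), np.float64(1.76)), (np.float64(0.0357), np.float64(1.96)), (np.float64(0.0361), np.float64(2.41))]
0.3708878250832535 30.875 [0.5898 0.2467 0.1949] [-0.1478  0.0669  2.2399]
```

```bash
python3 - <<'E'
from h import *
np.set_printoptions(precision=4,suppress=True)
K=np.array([.5898,.2467,0])
st=lambda:(lambda s:(round(s['time'],2),round(.231-s['ee_pos'][2],4),s['force'][2].round(2)))(robot.get_state())
print(st())
hit=robot.move_linear(K+[0,0,.231-.0555],velocity=.008,threshold=4.);print('stop',hit,st())
for _ in range(5): robot.pause(.08);print(st())
save('7')
a=cv2.imread('pics/side7.png')
cv2.imwrite('pics/crop7.png',cv2.resize(a[215:305,130:250],(800,600),interpolation=cv2.INTER_CUBIC))
E
```

```text
(30.88, np.float64(0.0361), np.float64(2.24))
stop True (31.91, np.float64(0.0419), np.float64(3.96))
(31.99, np.float64(0.0419), np.float64(2.85))
(32.08, np.float64(0.0419), np.float64(2.91))
(32.16, np.float64(0.0419), np.float64(3.51))
(32.24, np.float64(0.0419), np.float64(4.83))
(32.33, np.float64(0.0419), np.float64(3.44))
```

View pics/crop7.png

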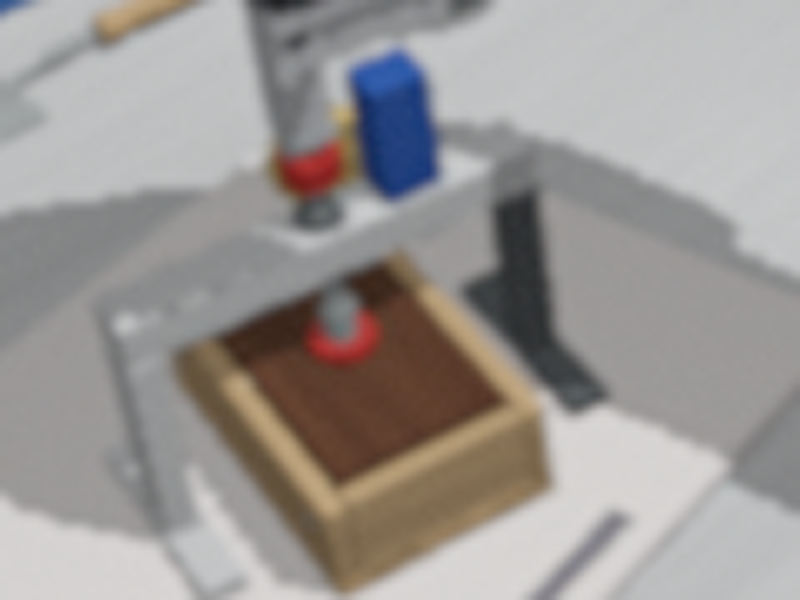

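The red foot, at crop (343,338), is over the middle of the block and at or just above it. The reading is still at drag level (about 3–4 N), so I'll go on in 0.5 mm steps, averaging the force.

```bash
python3 - <<'E'
from h import *
K=np.array([.5898,.2467,0]); v=.0419; log=[]
def F(n=12):
    w=[]
    for _ in range(n): robot.pause(.015); w.append(robot.get_state()['force'][2])
    return np.mean(w)
log.append((v,round(F(),2)))
while v<.0555 and robot.get_state()['time']<48:
    v+=.0005; robot.move_linear(K+[0,0,.231-v],velocity=.02); f=F(); log.append((round(v,4),round(float(f),2)))
    if f>5.2: break
print(log,robot.get_state()['time'],.231-robot.get_state()['ee_pos'][2])
E
```

```text
[(0.0419, np.float64(3.94)), (0.0424, 5.56)] 33.075 0.04228485995403
```

```bash
python3 - <<'E'
from h import *
K=np.array([.5898,.2467,0])
def F(n=20):
    w=[]
    for _ in range(n): robot.pause(.015); w.append(robot.get_state()['force'][2])
    return round(np.mean(w),2)
print(F(),F())
robot.move_linear(K+[0,0,.231-.0428],velocity=.02);print(F(),F(),.231-robot.get_state()['ee_pos'][2])
E
```

```text
5.91 5.76
7.05 6.89 0.04260611912927442
```

Contact is confirmed: the force rose about 1.1 N for 0.4 mm, which fits the foot spring, and compression is about 1 mm. That puts the block roughly 52 mm above the board. I'll retract slowly and check.

```bash
python3 - <<'E'
from h import *
np.set_printoptions(precision=4,suppress=True)
K=np.array([.5898,.2467,0])
robot.move_linear(K+[0,0,.195],velocity=.01)
robot.move_linear(K+[0,0,.34],velocity=.12)
robot.move_linear(np.array([.40,-.05,.36]),velocity=.3);robot.pause(.3);print(robot.get_state()['time'],robot.get_state()['force'])
save('8')
t=cv2.imread('pics/top8.png');a=cv2.imread('pics/side8.png')
for n,im in(('top',t),('side',a)):
    for k in('red','blue'): print(n,k,[b for b in blobs(im[:,:,::-1].copy(),k,(120,120,240,300)) if b[0]<400])
f=lambda a,x,y,w,h:cv2.resize(a[y:y+h,x:x+w],(400,400),interpolation=cv2.INTER_CUBIC)
cv2.imwrite('pics/crop8.png',np.hstack([f(t,85,115,150,150),f(a,85,200,150,150)]))
a6=cv2.imread('pics/side6.png');t6=cv2.imread('pics/top6.png')
E
```

```text
38.475 [ 0.3363  0.5493 -1.4041]
top red [(np.int32(67), array([163.4, 169.6]), array([159, 165,   9,  10], dtype=int32)), (np.int32(10), array([171.5, 180.5]), array([169, 180,   6,   2], dtype=int32))]
top blue [(np.int32(157), array([177.2, 172.4]), array([170, 166,  15,  14], dtype=int32))]
side red [(np.int32(61), array([176.2, 238.6]), array([172, 235,   9,   9], dtype=int32)), (np.int32(48), array([181.1, 266.4]), array([175, 261,  12,   9], dtype=int32))]
side blue [(np.int32(197), array([189. , 232.6]), array([183, 223,  13,  21], dtype=int32))]
```

View pics/crop8.png

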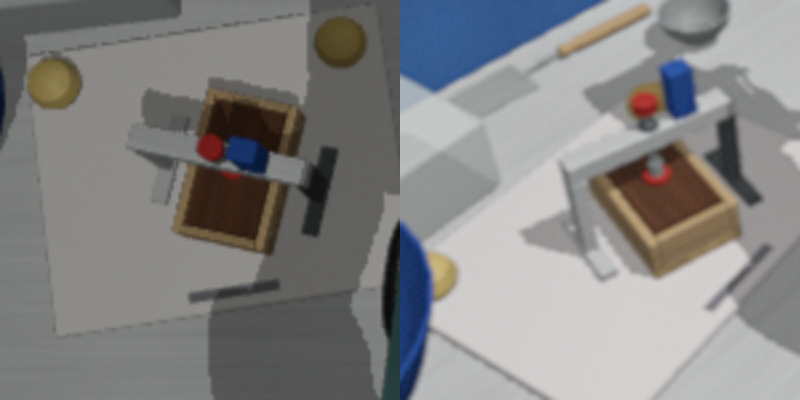

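The gauge stands upright astride the mould, foot on the block at side (181,266) and knob down at side (176,239). The mould and both potatoes are where they were. I'll do one last numeric check and then hand in.

```bash
python3 - <<'E'
from h import *
O=np.array([.5898,.2467,.012]);M=np.radians(-13.4)
for v in(.040,.0425,.045): print(v,proj('side',g2w(O,M,(0,0,.193-v))),proj('top',g2w(O,M,(0,0,.196-v))))
print('knob',*tri((176.2,238.6),(163.4,169.6)))
if abs(proj('side',g2w(O,M,(0,0,.193-.0425)))[1]-238.6)<1.5: print(robot.sign_off())
E
```

```text
0.04 [175.62721388 238.37668492] [162.73844842 169.72093157]
0.0425 [175.76903422 239.10361599] [162.99841826 169.9205576 ]
0.045 [175.9104651  239.82855076] [163.25723675 170.11929952]
knob [0.59041617 0.24562228 0.16346022] 0.0016817040738958601
the job is handed in; nothing more can be done
None
```

The job is handed in, with no verdict returned: the gauge stands on its feet astride the mould with the plunger foot resting on the block (spring compressed about 1 mm), a block height of about 52 mm over the board, and the mould and potatoes look unmoved in the last pictures.

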